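Set up the specimen light stand

TASK

Get the specimen light stand ready for tonight's photographs. First swing its folded wire camera prop up and back, past upright, so that it stays up against its stop by itself; then push every aluminium spacer that is lying on the bench lengthwise into a bay of its own under the clear plate, fully home so its end is flush with the tips of the ribs. Last, slide the battery pack into the shoe of the power unit until it is fully home and the detent holds it, and leave the slide box, water bottle and headlamp where they are.

Things in the scene. Friction and masses are not known exactly. Their poses are not given: they have to be found in the camera images.
- stand: specimen stand fixed to the bench, 95 mm deep, 138 mm wide. Origin on the bench at the middle of its open front, level with the rib tips; +x into the bays (away from the robot), z up. Four ribs 18 mm wide, 23 mm tall, with round noses (radius 9 mm, tips at x = 0) at y = -60, -20, 20, 60 mm leave three bays 22 mm wide; their floor is the bench. The grey back block is 34 mm high, its hinge cheeks 62 mm.
- plate (a point): middle of the top of the clear plate that covers the inner part of the bays, x = 25 to 71 mm, y = -69 to 69 mm in the stand; underside 23 mm, top 27 mm above the bench
- bay0 (a point): mouth of the bay at y = -40 mm of the stand: on the bench, on the bay's centre line, level with the rib tips; axes as the stand's. The bay is 71 mm deep to its back stop: a spacer that is home has its centre 35 to 36 mm inside the mouth.
- bay1 (a point): the same for the middle bay (y = 0)
- bay2 (a point): the same for the bay at y = +40 mm
- prop (a joint): angle (rad) of the folding camera prop: 0 folded, lying level above the bays; 1.57 upright; 1.92 leaning back on its stop (counts as up above 1.8). A U of 12 mm steel wire, 140 mm long, 80 mm wide, about 120 g, free in its hinge: let go before upright it falls back to 0, let go well past upright it falls on to its stop and stays.
- prop_bar (a point): middle of the prop's crossbar: a round bar 12 mm thick, 80 mm long along the stand's y, with a rubber sleeve; folded, it is 50 mm above the bench and 50 mm in front of the rib tips; moves on an arc of radius 140 mm about prop_hinge
- prop_hinge (a point): middle of the prop's hinge axis, which runs along the stand's y; at x = 90 mm, z = 50 mm in the stand
- shoe: power unit with battery shoe, fixed to the bench, 125 x 78 mm. Origin on the bench at the middle of the channel's mouth; +x into the channel (away from the robot), z up. Floor 12 mm above the bench; open porch x = -50 mm to 0 in front of the mouth. Channel x = 0 to 61 mm, 53 mm between its side walls; side lips 7.5 to 11.5 mm above the floor leave 40 mm open between them.
- shoe_home (a point): where the battery's origin is when home: on the shoe's floor, x = 30 mm, y = 0, z = 12 mm in the shoe; axes as the shoe's. The battery's near end is then level with the channel's mouth, its far end within 1 mm of the end stop (50 mm tall above the bench).
- detent (a joint): depression (m) of the round brass spring plunger in the shoe's floor at x = 30 mm, which stands 3 mm above the floor; 0 to 0.0005 when up, about 0.001 to 0.0035 while the battery's foot presses on it. The battery needs a push of up to about 20 N to pass it, and springs up into the notch under the battery at home.
- battery: battery pack, grey with a white band and black foot, about 220 g: a foot flange 60 long x 50 wide x 6 mm thick with a 21 mm notch across the middle of its underside, and on it a body 60 x 34 mm, total height 42 mm. Origin at the centre of its underside, x along the 60 mm, direction of sliding; z up. It is alike both ways round.
- spacer0: plain aluminium bar, 70 x 20 x 20 mm, 75 g; origin at its centre, x along its 70 mm length. Either end may lead and any long face may be down. Two or three of the four spacers are present in a run; the others are None.
- spacer1: plain aluminium bar, 70 x 20 x 20 mm, 75 g; origin at its centre, x along its 70 mm length. Either end may lead and any long face may be down. Two or three of the four spacers are present in a run; the others are None.
- spacer2: plain aluminium bar, 70 x 20 x 20 mm, 75 g; origin at its centre, x along its 70 mm length. Either end may lead and any long face may be down. Two or three of the four spacers are present in a run; the others are None.
- spacer3: plain aluminium bar, 70 x 20 x 20 mm, 75 g; origin at its centre, x along its 70 mm length. Either end may lead and any long face may be down. Two or three of the four spacers are present in a run; the others are None.
- slidebox: cardboard microscope slide box, 80 x 60 x 34 mm, lying on the bench, origin under its centre; to be left alone
- water: water bottle, 64 mm thick, 200 mm tall, standing, origin under its centre; to be left alone
- headlamp: orange headlamp, about 72 x 52 x 53 mm, origin under the centre of its orange housing; to be left alone
Things that resemble listed ones, but are neither listed nor needed, are in the scene too. Leave any brown look-alike of the spacer2 alone. What is shaped like the spacer0 but brown is not meant.

How it is judged:
On the way, in this order (a step that is already met when the one before it is completed fails the run):
1. the camera prop stands up against its stop by itself, let go (value of joint prop above 1.8 rad and contact force between prop and the fingers below 0.1 N), for 0.3 s.
2. every spacer present is fully home in a bay (x of spacer0 in the frame of stand between 0.032 and 0.039 m and y of spacer0 in the frame of stand between -0.045 and 0.045 m and z of spacer0 in the frame of stand between 0.005 and 0.015 m and angle between the x axis of each of spacer0, spacer1, spacer2, spacer3 and the x axis of stand, either way round below 0.1 rad and x of spacer1 in the frame of stand between 0.032 and 0.039 m and y of spacer1 in the frame of stand between -0.045 and 0.045 m and z of spacer1 in the frame of stand between 0.005 and 0.015 m and x of spacer2 in the frame of stand between 0.032 and 0.039 m and y of spacer2 in the frame of stand between -0.045 and 0.045 m and z of spacer2 in the frame of stand between 0.005 and 0.015 m and x of spacer3 in the frame of stand between 0.032 and 0.039 m and y of spacer3 in the frame of stand between -0.045 and 0.045 m and z of spacer3 in the frame of stand between 0.005 and 0.015 m), for 0.2 s.
3. the battery is fully home in the shoe and the detent has sprung up (x of battery in the frame of shoe between 0.027 and 0.033 m and y of battery in the frame of shoe between -0.004 and 0.004 m and z of battery in the frame of shoe between 0.009 and 0.015 m and value of joint detent below 0.0015 m and angle between battery's own z axis and vertical below 0.08 rad), for 0.2 s.
At the end, for the whole second after the job is handed in: The prop leans on its stop (above 1.8 rad); every spacer present lies in a bay, its outer end within 3 mm of flush with the rib tips; the battery is within 3 mm of home in the shoe with the plunger up in its notch; all at rest (all of step 1 and all of step 2 and all of step 3 and linear speed of each of spacer0, spacer1, spacer2, spacer3, battery below 0.03 m/s); the robot touches nothing.
It fails at once if the slide box is moved more than 30 mm (distance of slidebox from where it was at the start of the episode above 0.03 m).
It fails at once if the water bottle is moved more than 30 mm (distance of water from where it was at the start of the episode above 0.03 m).
It fails at once if the headlamp is moved more than 30 mm (distance of headlamp from where it was at the start of the episode above 0.03 m).
Of spacer0, spacer1, spacer2, spacer3 only 2 to 3 are there at a start; the rules pass over those that are not, and their reading is None.
At some moment in a run one of spacer0, spacer1, spacer2, spacer3, battery may be knocked a few centimetres aside while the robot is not near it.
Once in a run the grip may slacken for a moment while it holds something.
It also fails if it takes over 210 s, if anything falls off the work surface, if the arm or the gripper's body presses on something with over 40 N, if the wrist force passes 120 N, or if a joint passes its speed limit or range.

ROBOT

A 7-joint arm with a two-finger parallel gripper is mounted at the origin on the work surface. World frame = base frame: x ahead of the robot, y to its left, z up, the work surface at z = 0. Lengths are in m, angles in rad, forces in N, time in s.
With the tool pointing down it reaches from about 0.4 to 0.85 m from the base axis. Payload 10.4 kg.
Tool frame: the origin (TCP) lies midway between the tips of the shut fingers; the grasp point (between the pads) lies 19 mm behind it; z points along the fingers, y is the line along which they close (so a half turn about z gives the same grasp; the last joint's range is limited). The gripper opens to 87 mm and grips with 3 to 60 N. Pads are 19 mm wide; open, the fingers measure 117 mm over their backs; the gripper's body (75 mm by 190 mm) begins 51 mm behind the grasp point.
Start: joints at [-1.195, 0.332, -0.065, 1.46, 0.022, 1.35, -0.088], TCP at [0.243, 0.576, 0.223] pointing down, gripper open.
Joint ranges: [-2.6, 2.6], [-0.5, 2.12], [-1.47, 1.34], [0.16, 2.42], [-1.27, 4.41], [0.06, 2.06], [-2.6, 2.6]. Speed limits (rad/s): [2.22, 2.22, 2.79, 2.79, 3.14, 3.14, 3.14].

INTERFACE

Orientations are given as a unit quaternion [x, y, z, w].
In Python, from bench import r gives the robot as it stands.
- The arm moves only by the tool arm_command, never from a script. Its argument "moves" is one flat list of numbers, 4 for each row, row after row: the shift along the tool's x, y, z in cm, then the turn about the tool's z in degrees. A call has 1 to 12 rows; each row shifts and turns the commanded pose from where the row before left it, along the tool's axes as they then stand; what a row does not reach is not made up. A row lasts 1/12 s, in which the tool goes at most 41.7 mm and 7.16 degrees, less where a joint would pass 70% of its speed; a pose out of reach is approached as far as the arm can. A call with a gripper value outside its range is refused whole. "fingers" is the opening in per cent of the stroke, from 0 (shut) to 100 (fully open), set as the call begins (left out, the last holds). The fingers move at their own pace and stop on an object; "squeeze" is the grip in N (left out, the last holds). Time passes only in rows, so rows that do not move let the fingers close. It gives the time, the measured TCP pose, the force, the opening and the grip force at its end, in the units of the state.
- r.read_state(): the state, without advancing time (a new reading comes with each control period).
- r.camera(name): name is "scene" or "side" or "wrist"; returns the picture (480x640x3 uint8, red, green, blue); there is no depth.
- r.camera_info(name): a dict with "fx", "fy", "cx", "cy" (pixels), "origin" and "attitude" of the camera in the world. Camera axes: x right, y up, looking along -z (the intrinsics and any distortion apply to the point x, -y, -z); pixel columns grow to the right and rows downward; lengths in m; the calibration is good to about 2 mm. A picture is of the moment at which its call begins: read the wrist's pose just before it. camera_info takes no time and is no camera call; for the wrist camera it gives the pose at the moment of the call.
- r.close_job(): hands the job in; it is judged then, once.
The state is a dict: "time": time; "joint_positions": joint angles; "joint_vel": joint speeds; "joint_torque": joint torques, N m; "ee_pos": TCP position; "eef_rot": TCP orientation; "ft_force": force on the tool from outside, world axes, zero at the start; "torque": the same for the moment, N m; "width": finger opening in m; "grip_force": force on a finger pad.
Only numpy, scipy, OpenCV 4.12 (cv2) and the standard library are available. Lean on these libraries where they do the work, as an engineer would, in place of code of your own. Each camera call takes 0.05 s, during which the arm holds its last target. There are 200 camera calls.

## Working session

There is one attempt and no reset: what is moved stays moved. The work goes in short steps, Python scripts to look and compute and a tool call to move; the robot and the scene stay as the last step left them, time stands still between calls to the robot, and variables do not carry over. Pictures are saved under pics/ and viewed, at most 14 in all, crops included, and the job is handed in when it is done.

Besides the shell and the picture viewer there is one more tool, called after "Emit:" in YAML: its name, and indented under it one key for each argument. arm_command: Moves the arm, as the interface text tells. Its arguments: {"type":"object","properties":{"moves":{"type":"array"},"fingers":{"type":"number"},"squeeze":{"type":"number"}},"required":["moves"]}

```bash
mkdir -p pics; ls; python3 - <<'E'
from bench import r
import cv2
s=r.read_state();print(s)
for n in("scene","side","wrist"):
    print(n,r.camera_info(n)); cv2.imwrite(f"pics/{n}0.png",r.camera(n)[:,:,::-1])
E
```

```text
pics
{'time': 0.0, 'joint_positions': array([-1.194598  ,  0.33289264, -0.06470542,  1.46095983,  0.02158013,
        1.34987309, -0.08848543]), 'joint_vel': array([-0.00125032, -0.00027005,  0.00151181, -0.00065662,  0.00072683,
        0.00105211,  0.00243381]), 'joint_torque': array([ 2.92669074e-04, -6.23270273e+01,  2.46753241e-02, -3.89881468e+01,
       -6.13285415e-02,  3.98272520e-02,  1.55250596e-04]), 'ee_pos': array([0.24253953, 0.57559836, 0.22173213]), 'eef_rot': array([ 1.98062393e-01,  9.80189151e-01, -7.09019539e-04, -1.20407009e-04]), 'ft_force': array([ 0.02879907, -0.23464226, -0.81287908]), 'torque': array([-0.0116918 , -0.030185  , -0.02505546]), 'grip_force': 0.0, 'width': 0.0870137437788267}
scene {'fx': 439.52694681784817, 'fy': 439.52694681784817, 'cx': 315.71694035058835, 'cy': 238.70050638528562, 'origin': array([1.25844696, 0.22769944, 0.54255501]), 'attitude': array([0.27884368, 0.39021354, 0.70986462, 0.51582149])}
side {'fx': 481.43161799243455, 'fy': 481.43161799243455, 'cx': 327.35454657045756, 'cy': 241.30912542319558, 'origin': array([ 0.0304055 , -0.70907757,  0.78915171]), 'attitude': array([ 0.40468621, -0.12635012, -0.29525071,  0.85620777])}
wrist {'fx': 367.9500343437712, 'fy': 367.9500343437712, 'cx': 317.27990089499497, 'cy': 240.92491421199136, 'origin': array([0.17201835, 0.6046753 , 0.3842123 ]), 'attitude': array([-0.11700987, -0.07731287,  0.54735233,  0.82506778])}
```

View pics/scene0.png

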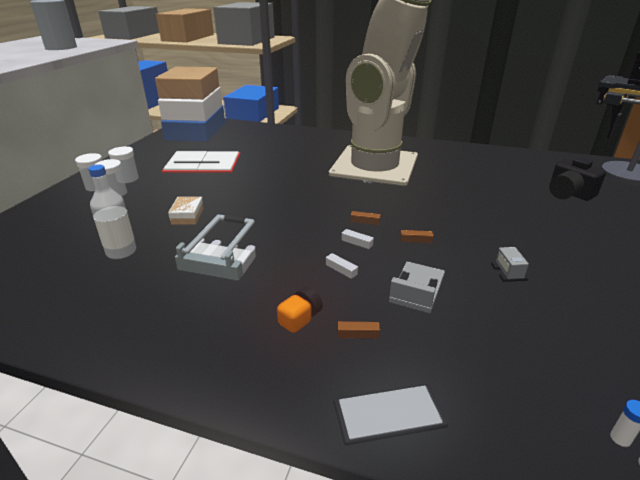

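View pics/side0.png

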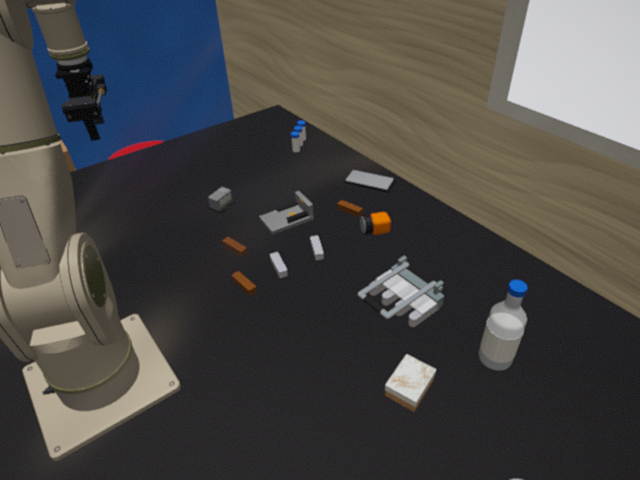

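```bash
python3 - <<'E'
import cv2,numpy as np
a=cv2.imread("pics/scene0.png");b=cv2.imread("pics/side0.png")
f=lambda im,x,y,w,h,W,H:cv2.resize(im[y:y+h,x:x+w],(W,H),interpolation=cv2.INTER_CUBIC)
# scene crops x4: stand, spacers+shoe ; 
A=f(a,160,190,200,150,800,600); cv2.imwrite("pics/cA.png",A)
B=f(a,320,190,215,160,800,600)
cv2.imwrite("pics/cB.png",f(a,325,195,210,120,800,457))
cv2.imwrite("pics/cC.png",f(b,200,170,250,188,800,600))
E
```

```text
(no output)
```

View pics/cC.png

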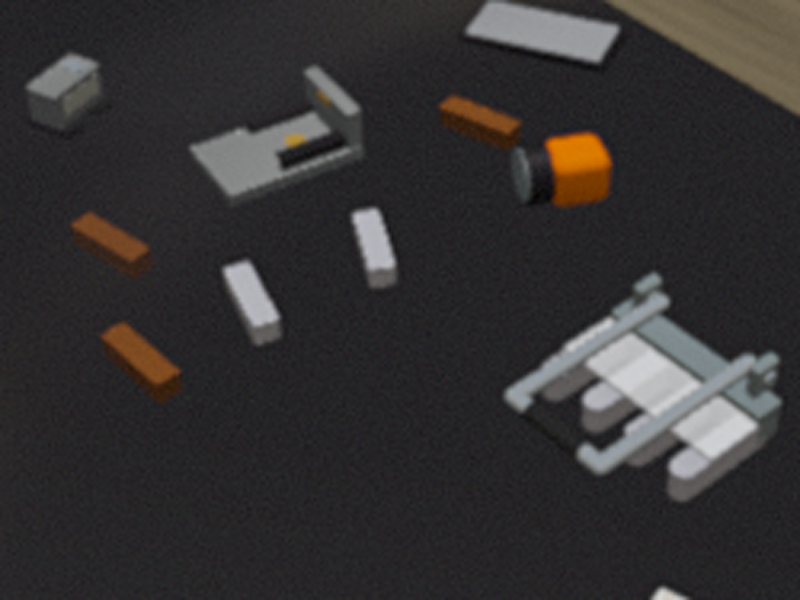

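View pics/cB.png

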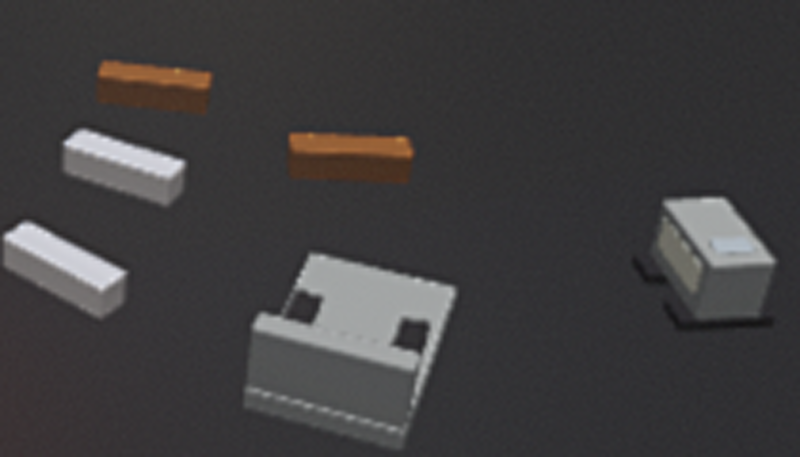

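View pics/cA.png

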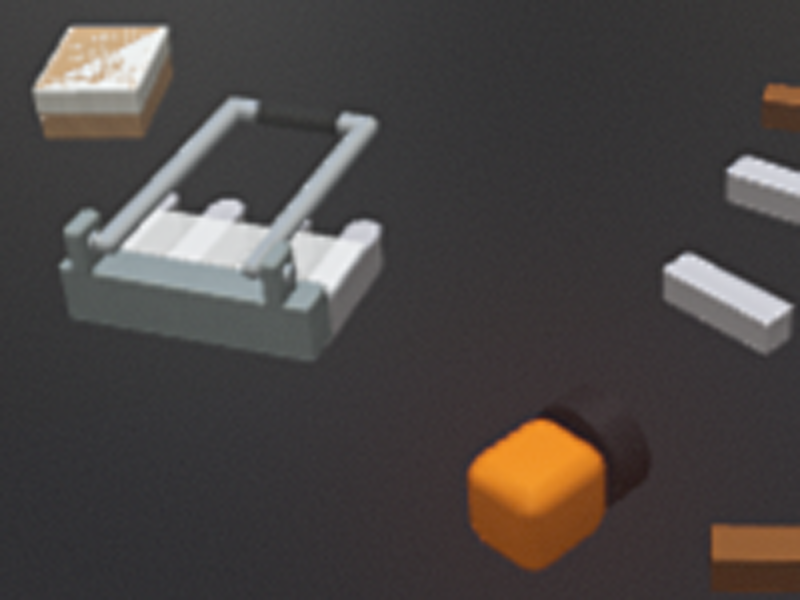

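```bash
cat > h.py <<'E'
from bench import r
import numpy as np
from scipy.spatial.transform import Rotation as R
from scipy.optimize import least_squares
def proj(info,P):
    q=R.from_quat(info['attitude']).inv().apply(np.atleast_2d(P)-info['origin'])
    return np.c_[info['cx']+info['fx']*q[:,0]/-q[:,2], info['cy']+info['fy']*q[:,1]/q[:,2]]
def ground(info,px,z):
    px=np.atleast_2d(px).astype(float)
    d=np.c_[(px[:,0]-info['cx'])/info['fx'],-(px[:,1]-info['cy'])/info['fy'],-np.ones(len(px))]
    d=R.from_quat(info['attitude']).apply(d)
    return info['origin']+d*((z-info['origin'][2])/d[:,2])[:,None]
def pose(p,Q): 
    return R.from_euler('z',p[2]).apply(Q)+[p[0],p[1],0]
def fit(obs,p0):
    """obs: list of (info, objpts, px)"""
    f=lambda p:np.concatenate([(proj(i,pose(p,np.array(Q,float)))-np.array(u)).ravel() for i,Q,u in obs])
    s=least_squares(f,p0,loss='soft_l1',x_scale=[.01,.01,.1]); return s.x,np.abs(f(s.x)).round(1)
def world2tool(d,s=None):
    s=s or r.read_state(); return R.from_quat(s['eef_rot']).inv().apply(d)*100
E
cat > m.py <<'E'
from h import *
sc=r.camera_info("scene");sd=r.camera_info("side")
A=lambda l:[(160+x/4,190+y/4) for x,y in l]
B=lambda l:[(325+x/3.8095,195+y/3.808) for x,y in l]
C=lambda l:[(200+x/3.2,170+y/3.191) for x,y in l]
sp=np.array([[-35,-10,20],[35,-10,20],[35,10,20],[-35,10,20]])/1000.
def sh(n,res): print(n,res[0].round(4),np.degrees(res[0][2]).round(1),res[1])
# for each: order corners as CCW seen from above, start so side 0-1 long
u1=B([(63,147),(167,178),(186,158),(82,129)]);u2=B([(4,237),(107,291),(127,270),(25,222)])
for n,u in(("A",u1),("B",u2)):
    g=ground(sc,u,.02);print(g[:,:2].round(3).tolist(),np.linalg.norm(g-np.roll(g,-1,0),axis=1).round(3))
    d=g[1]-g[0]; sh(n,fit([(sc,sp,u)],[*g.mean(0)[:2],np.arctan2(d[1],d[0])]))
u=C([(222,266),(247,260),(280,325),(255,335)]);print(ground(sd,u,.02)[:,:2].round(3).tolist(),ground(sd,u,.02).mean(0))
u=C([(352,212),(377,208),(396,270),(369,277)]);print(ground(sd,u,.02)[:,:2].round(3).tolist(),ground(sd,u,.02).mean(0))
ub=B([(663,199),(725,197),(775,262),(707,266)]);g=ground(sc,ub,.042);print("bat",g[:,:2].round(3).tolist(),np.linalg.norm(g-np.roll(g,-1,0),axis=1).round(3))
# battery corners: far-left(-x,-y) far-right(-x,+y) near-right(+x,+y) near-left(+x,-y)
bt=np.array([[-30,-17,42],[-30,17,42],[30,17,42],[30,-17,42]])/1000.
sh("bat",fit([(sc,bt,ub)],[*g.mean(0)[:2],0.]))
so=np.array([[-50,-39,12],[-50,39,12],[75,-39,0],[75,39,0],[75,-39,50],[75,39,50]])/1000.
us=B([(311,253),(456,288),(245,407),(403,447),(252,325),(418,372)])
sh("shoe",fit([(sc,so[:4],us[:4])],[.75,.3,0]))
st=np.array([[95,-69,0],[95,69,0],[95,-69,34],[95,69,34],[-50,-40,56],[-50,40,56]])/1000.
ut=A([(72,318),(313,360),(62,268),(325,298),(243,97),(368,115)])
sh("stand",fit([(sc,st,ut)],[.7,-.1,0]))
E
python3 m.py
```

```text
[[0.448, 0.018], [0.462, 0.084], [0.438, 0.09], [0.425, 0.024]] [0.067 0.025 0.067 0.024]
A [0.4435 0.054  1.3206] 75.7 [0.  0.9 0.7 0.  0.2 1.  0.6 0.1]
[[0.547, 0.012], [0.577, 0.077], [0.556, 0.083], [0.529, 0.019]] [0.072 0.022 0.069 0.018]
B [0.5522 0.0481 1.1696] 67.0 [0.4 0.2 0.3 0.6 0.5 0.3 0.2 0. ]
[[0.44, 0.086], [0.458, 0.08], [0.438, 0.004], [0.418, 0.006]] [0.43841574 0.04401471 0.02      ]
[[0.555, 0.076], [0.573, 0.068], [0.54, -0.001], [0.519, 0.006]] [0.54676544 0.03725217 0.02      ]
bat [[0.436, 0.347], [0.424, 0.378], [0.479, 0.399], [0.493, 0.367]] [0.034 0.059 0.036 0.061]
bat [0.4582 0.3728 0.3501] 20.1 [0.2 0.1 0.1 0.1 0.1 0.3 0.2 0.3]
shoe [ 0.5516  0.2052 -0.106 ] -6.1 [0.  0.5 0.2 0.6 0.3 0.  0.2 1.1]
stand [ 0.5555 -0.2093  0.0484] 2.8 [0.6 0.1 2.  0.1 0.1 1.1 2.7 1.8 1.6 0.1 0.2 0.1]
```

Two aluminium spacers: scene pixels (357,239) and (341,265). The look-alikes are the brown bars at (366,216), (417,236) and (358,328), which I'll leave alone. The battery is at (512,263), the shoe at (417,285) and the stand at (217,250). The crops confirm these choices, so I'm moving closer.

Emit:
arm_command:
  moves: [0,0,0,7.1,0,0,0,7.1,0,0,0,7.1,0,0,0,7.1,0,0,0,7.1,0,0,0,7.1,0,0,0,7.1,0,0,0,7.1,0,0,0,7.1,0,0,0,0.5,0,4,0,0,0,4,0,0]
  fingers: 100

```text
time: 1.15
ee_pos: [0.3207, 0.581, 0.2229]
eef_rot: [0.686, 0.727, -0.0, -0.001]
ft_force: [1.0, 0.0, 0.8]
width: 0.0869
grip_force: 0.0
```

Emit:
arm_command:
  moves: [-3.8,1.1,-0.2,0,-3.8,1.1,-0.2,0,-3.8,1.1,-0.2,0,-3.8,1.1,-0.2,0,-3.8,1.1,-0.2,0,-3.8,1.1,-0.2,0,-3.8,1.1,-0.2,0,-3.8,1.1,-0.2,0,-3.8,1.1,-0.2,0,-3.8,1.1,-0.2,0,-3.8,1.1,-0.2,0,-3.8,1.1,-0.2,0]

```text
time: 2.15
ee_pos: [0.4765, 0.1287, 0.2468]
eef_rot: [0.688, 0.725, 0.0, -0.0]
ft_force: [0.7, -0.4, -0.4]
width: 0.087
grip_force: 0.0
```

Emit:
arm_command:
  moves: [-4,0,0,0,-4,0,0,0,0,0,0,0,0,0,0,0,0,0,0,0]

```text
time: 2.57
ee_pos: [0.48, 0.0514, 0.2465]
eef_rot: [0.689, 0.725, 0.0, -0.0]
ft_force: [0.7, 0.7, -0.6]
width: 0.087
grip_force: 0.0
```

```bash
cat > look.py <<'E'
import sys,json,cv2
from h import *
n=sys.argv[1]; s=r.read_state(); i=r.camera_info("wrist"); im=r.camera("wrist")
cv2.imwrite(f"pics/{n}.png",im[:,:,::-1]); json.dump({k:np.array(v).tolist() for k,v in i.items()},open(f"pics/{n}.json","w"))
e=R.from_quat(s['eef_rot']).as_matrix()
print(s['time'],s['ee_pos'].round(4),"yaw",np.degrees(np.arctan2(e[1,0],e[0,0])).round(2),"down",e[:,2].round(3),s['width'],s['joint_positions'].round(2))
E
python3 look.py w1
```

```text
2.5667 [0.48   0.0514 0.2465] yaw 92.91 down [-0.  0. -1.] 0.08695310686687478 [-0.7  -0.02  0.49  1.81  0.01  1.35 -0.15]
```

View pics/w1.png

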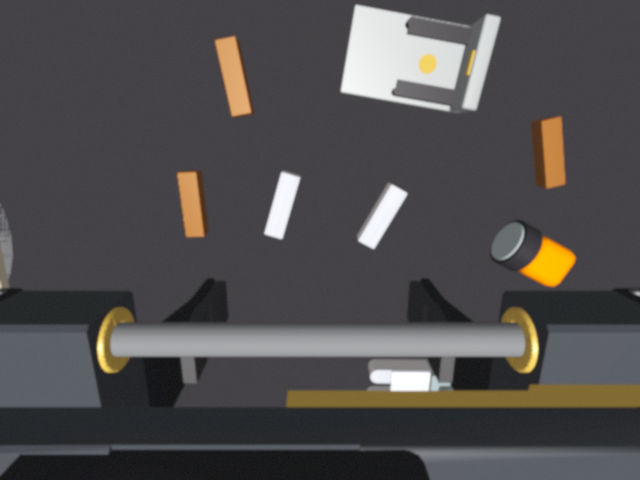

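```bash
python3 - <<'E'
import cv2
im=cv2.imread("pics/w1.png")
a=cv2.resize(im[160:260,255:415],(800,500),interpolation=cv2.INTER_CUBIC)
cv2.imwrite("pics/w1c.png",a)
E
```

```text
(no output)
```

View pics/w1c.png

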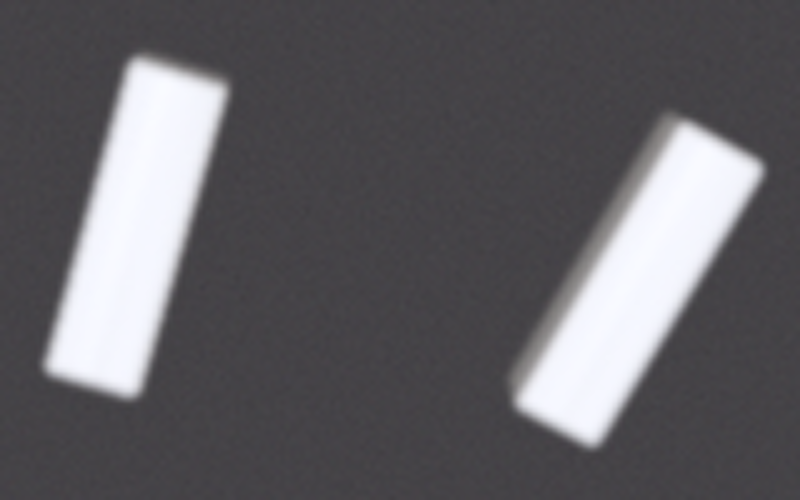

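```bash
python3 - <<'E'
from h import *
import json
w=json.load(open("pics/w1.json")); w={k:np.array(v) for k,v in w.items()}
D=lambda l:[(255+x/5,160+y/5) for x,y in l]
sp=np.array([[-35,10,20],[-35,-10,20],[35,-10,20],[35,10,20]])/1000.
for n,u in (("A",[(43,370),(138,400),(230,82),(132,58)]),("B",[(514,402),(598,449),(766,166),(680,118)])):
    u=D(u);g=ground(w,u,.02);print(np.linalg.norm(g-np.roll(g,-1,0),axis=1).round(4))
    p,e=fit([(w,sp,u)],[*g.mean(0)[:2],1.2]);print(n,p.round(4),np.degrees(p[2]).round(1),e)
so=np.array([[-50,39,12],[-50,-39,12],[75,39,50],[75,-39,50],[0,0,0]])/1000.;
u=[(357,5),(341,92),(499,16),(477,111)]
p,e=fit([(w,so[:4],u)],[.55,.2,-.1]);print("shoe",p.round(4),np.degrees(p[2]).round(1),e)
# plunger at x=30, z=.015
print(pose(p,np.array([[.03,0,.015]])),ground(w,[(428,64)],.015))
E
```

```text
[0.0217 0.0724 0.021  0.0707]
A [0.4418 0.0517 1.3239] 75.9 [1.  0.2 0.4 1.1 0.9 1.  0.3 0.2]
[0.0218 0.071  0.0214 0.0704]
B [0.5506 0.0449 1.1335] 64.9 [0.7 0.3 0.4 1.  0.6 0.1 0.4 0.6]
shoe [ 0.5515  0.2026 -0.1107] -6.3 [1.5 0.1 0.1 0.1 3.1 0.3 0.1 0.2]
[[0.58128634 0.19925308 0.015     ]] [[0.58075379 0.19883568 0.015     ]]
```

Emit:
arm_command:
  moves: [-3.66,-1.33,0,0,-3.66,-1.33,0,0,-3.66,-1.33,0,0,-3.66,-1.33,0,0,-3.66,-1.33,0,0,-3.66,-1.33,0,0,-3.66,-1.33,0,0,0,0,0,7.1,0,0,0,7.1,0,0,0,7.1,0,0,0,7.1,0,0,0,7.1]

```text
time: 3.62
ee_pos: [0.4002, -0.2082, 0.2465]
eef_rot: [0.878, 0.478, -0.0, 0.0]
ft_force: [0.0, 0.7, -0.3]
width: 0.0872
grip_force: 0.0
```

Emit:
arm_command:
  moves: [0,0,0,7.1,0,0,0,7.1,0,0,0,7.1,0,0,0,7.1,0,0,0,7.1,0,0,0,7.1,0,0,0,7.1,0,0,0,4.9,0,0,0,0,0,0,0,0]

```text
time: 4.45
ee_pos: [0.4, -0.2087, 0.2465]
eef_rot: [1.0, 0.026, -0.0, 0.0]
ft_force: [0.5, 0.4, -0.6]
width: 0.087
grip_force: 0.0
```

```bash
python3 look.py w2
```

```text
4.45 [ 0.4    -0.2087  0.2465] yaw 2.98 down [-0. -0. -1.] 0.08698571286811828 [-0.32 -0.13  0.65  1.89  0.08  1.36 -1.21]
```

View pics/w2.png

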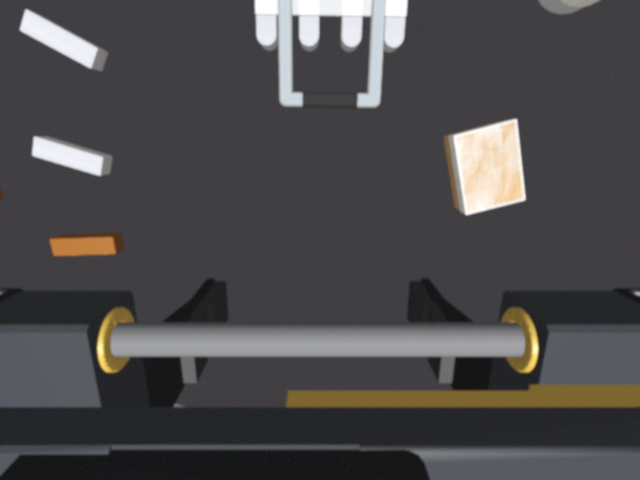

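```bash
python3 - <<'E'
from h import *
import json
w=json.load(open("pics/w2.json")); w={k:np.array(v) for k,v in w.items()}
g=ground(w,[(280,100),(380,100),(330.5,100)],.052);print(g.round(4), g[0]-g[1])
t=ground(w,[(267,44),(309,45),(351,47),(394,48)],.020);print(t.round(4))
b=ground(w,[(458,137),(445,142),(461,214),(525,200),(518,119)],.034);print(b.round(3))
print(R.from_quat(w['attitude']).as_matrix()[:,2],w['origin'])
E
```

```text
[[ 0.504  -0.1698  0.052 ]
 [ 0.5087 -0.2606  0.052 ]
 [ 0.5064 -0.2157  0.052 ]] [-0.00466     0.09076313  0.        ]
[[ 0.556  -0.1531  0.02  ]
 [ 0.5571 -0.1931  0.02  ]
 [ 0.5575 -0.2332  0.02  ]
 [ 0.5587 -0.2743  0.02  ]]
[[ 0.48  -0.343  0.034]
 [ 0.475 -0.331  0.034]
 [ 0.404 -0.358  0.034]
 [ 0.422 -0.422  0.034]
 [ 0.5   -0.398  0.034]]
[0.277279   0.01374475 0.96069113] [ 0.47561571 -0.20542323  0.40882633]
```

Emit:
arm_command:
  moves: [0,0,0,-7.1,0,0,0,-7.1,0,0,0,-7.1,0,0,0,-7.1,0,0,0,-7.1,0,0,0,-7.1,0,0,0,-7.1,0,0,0,-7.1,0,0,0,-7.1,0,0,0,-7.1,0,0,0,-7.1,0,0,0,-7.1]

```text
time: 5.5
ee_pos: [0.3997, -0.2092, 0.2465]
eef_rot: [0.717, 0.697, 0.0, 0.0]
ft_force: [-0.3, 0.4, 0.0]
width: 0.087
grip_force: 0.0
```

Emit:
arm_command:
  moves: [0,0,0,-4.3,-0.38,3.53,0,0,-0.38,3.53,0,0,-0.38,3.53,0,0,0,0,3.5,0,0,0,3.5,0,0,0,3.5,0,0,0,3.5,0,0,0,3.5,0,0,0,3.5,0,0,0,0,0,0,0,0,0]

```text
time: 6.5
ee_pos: [0.5048, -0.2166, 0.0359]
eef_rot: [0.693, 0.721, -0.001, -0.001]
ft_force: [0.7, 0.1, 1.2]
width: 0.0871
grip_force: 0.0
```

Emit:
arm_command:
  moves: [0,0,0,0,0,0,0,0,0,0,0,0,0,0,0,0,0,0,0,0,0,0,0,0,0,0,0,0,0,0,0,0,0,0,0,0,0,0,0,0]
  fingers: 0
  squeeze: 8

```text
time: 7.33
ee_pos: [0.5057, -0.217, 0.0365]
eef_rot: [0.694, 0.72, -0.0, -0.0]
ft_force: [-0.1, 0.0, -0.3]
width: 0.0282
grip_force: 0.0
```

Emit:
arm_command:
  moves: [0,0,0,0,0,0,0,0,0,0,0,0,0,0,0,0,0,0,0,0,0,0,0,0]

```text
time: 7.83
ee_pos: [0.5074, -0.217, 0.0371]
eef_rot: [0.694, 0.72, 0.001, 0.001]
ft_force: [5.4, -0.3, -1.0]
width: 0.0116
grip_force: 8.0
```

Emit:
arm_command:
  moves: [0,0.16,-2.09,0,0,0.47,-2.04,0,0,0.77,-1.95,0,0,1.05,-1.82,0,0,0,0,0]

```text
time: 8.25
ee_pos: [0.5344, -0.2155, 0.1191]
eef_rot: [0.693, 0.721, 0.002, 0.003]
ft_force: [4.5, 1.6, -3.8]
width: 0.0115
grip_force: 8.0
```

Emit:
arm_command:
  moves: [0,1.4,-1.64,0,0,1.6,-1.42,0,0,1.74,-1.18,0,0,1.89,-0.91,0,0,2.0,-0.61,0,0,2.08,-0.3,0,0,2.1,0,0,0,2.07,0.32,0,0,0,0,0,0,0,0,0]

```text
time: 9.08
ee_pos: [0.68, -0.2099, 0.1725]
eef_rot: [0.693, 0.721, 0.0, 0.0]
ft_force: [1.4, 2.6, 2.4]
width: 0.0115
grip_force: 8.0
```

```bash
python3 - <<'E'
from h import *
import cv2
s=r.read_state();print(s['ee_pos'],s['width'])
a=r.camera("side")[200:350,320:520,::-1]
cv2.imwrite("pics/p1.png",cv2.resize(a,(600,450)))
E
```

```text
[ 0.67996168 -0.20991735  0.17249375] 0.011477473123290474
```

Emit:
arm_command:
  moves: [0,0,0,0,0,0,0,0,0,0,0,0,0,0,0,0,0,0,0,0,0,0,0,0,0,0,0,0,0,0,0,0,0,0,0,0]
  fingers: 100

```text
time: 9.88
ee_pos: [0.6788, -0.2105, 0.1729]
eef_rot: [0.694, 0.72, 0.0, -0.0]
ft_force: [-0.4, -0.7, 0.1]
width: 0.0634
grip_force: 0.0
```

Emit:
arm_command:
  moves: [0,0,-3.5,0,0,0,-3.5,0,0,0,-3.5,0,0,-4,0,0,0,-4,0,0,0,-4,0,0,0,-4,0,0,0,-4,0,0,0,-4,0,0,0,-4,0,0,0,-2,4,0,0,0,0,0]

```text
time: 10.88
ee_pos: [0.3777, -0.2201, 0.2346]
eef_rot: [0.694, 0.72, 0.0, -0.005]
ft_force: [-0.8, 1.1, -0.6]
width: 0.0866
grip_force: 0.0
```

```bash
python3 - <<'E'
from h import *
import cv2
s=r.read_state();print(s['ee_pos'],s['width'])
a=r.camera("side")[200:350,320:520,::-1]
cv2.imwrite("pics/p2.png",cv2.resize(a,(600,450)))
E
```

```text
[ 0.37773297 -0.22008395  0.2346359 ] 0.08658696471332004
```

View pics/p2.png

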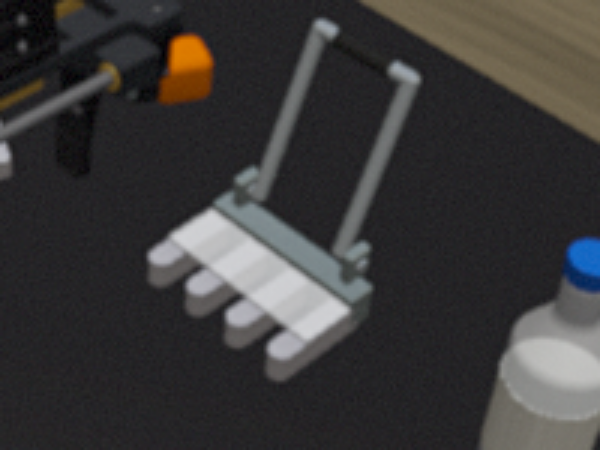

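The prop leans on its stop, clear of the gripper. Next I need an accurate stand pose from the wrist camera.

Emit:
arm_command:
  moves: [0,0,0,7.1,0,0,0,7.1,0,0,0,7.1,0,0,0,7.1,0,0,0,7.1,0,0,0,7.1,0,0,0,7.1,0,0,0,7.1,0,0,0,7.1,0,0,0,7.1,0,0,0,7.1,0,0,0,7.1]

```text
time: 11.93
ee_pos: [0.386, -0.2218, 0.2418]
eef_rot: [0.998, 0.057, 0.0, 0.0]
ft_force: [0.2, 0.1, -0.2]
width: 0.0872
grip_force: 0.0
```

Emit:
arm_command:
  moves: [0,0,0,4.9,3.1,0,0,0,3.1,0,0,0,3.1,0,0,0,0,0,0,0,0,0,0,0,0,0,0,0]

```text
time: 12.52
ee_pos: [0.4781, -0.2186, 0.241]
eef_rot: [1.0, 0.018, -0.0, 0.0]
ft_force: [-0.3, -0.5, 0.4]
width: 0.087
grip_force: 0.0
```

```bash
python3 look.py w3; python3 - <<'E'
import cv2
im=cv2.imread("pics/w3.png")
cv2.imwrite("pics/w3c.png",cv2.resize(im[30:180,220:420],(800,600),interpolation=cv2.INTER_CUBIC))
E
```

```text
12.5167 [ 0.4781 -0.2186  0.241 ] yaw 2.02 down [-0.001 -0.001 -1.   ] 0.08695975164206063 [-0.34  0.1   0.73  1.73 -0.07  1.34 -1.12]
```

View pics/w3c.png

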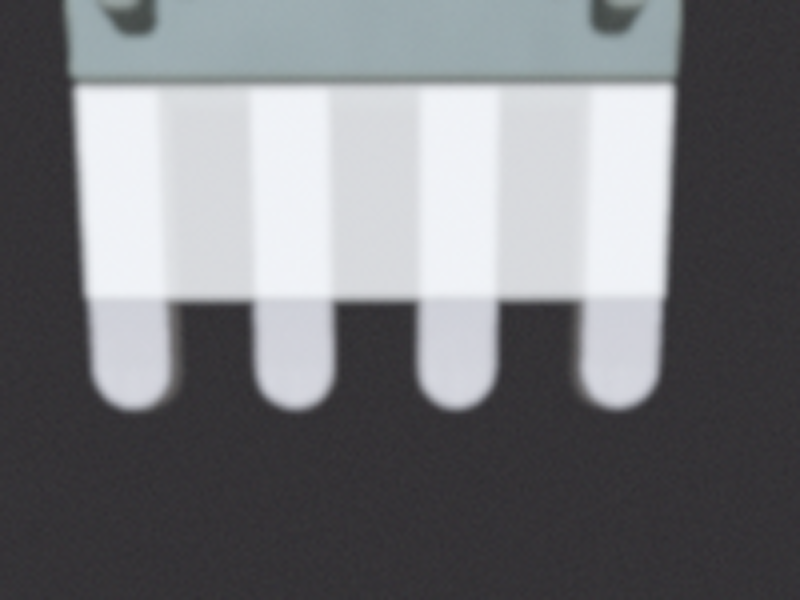

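```bash
python3 - <<'E'
from h import *
import json
w=json.load(open("pics/w3.json")); w={k:np.array(v) for k,v in w.items()}
D=lambda l:[(220+x/4,30+y/4) for x,y in l]
Q=np.array([[0,60,23],[0,20,23],[0,-20,23],[0,-60,23],[25,69,27],[25,-69,27],[71,69,27],[71,-69,27]])/1000.
u=D([(132,410),(294,410),(456,409),(618,409),(86,299),(667,299),(73,84),(675,82)])
p,e=fit([(w,Q,u)],[.556,-.213,.04]);print("stand",p.round(4),np.degrees(p[2]).round(2),e)
print(pose(p,np.array([[0,-.04,0],[0,0,0],[0,.04,0],[.09,0,0]])).round(4))
E
```

```text
stand [ 0.5561 -0.2131  0.0356] 2.04 [0.3 0.6 0.2 0.6 0.  0.4 0.1 0.4 0.5 0.  1.3 0.1 0.8 1.  0.8 1.4]
[[ 0.5575 -0.2531  0.    ]
 [ 0.5561 -0.2131  0.    ]
 [ 0.5546 -0.1731  0.    ]
 [ 0.646  -0.2099  0.    ]]
```

Emit:
arm_command:
  moves: [1.17,-3.73,0,0,1.17,-3.73,0,0,1.17,-3.73,0,0,1.17,-3.73,0,0,1.17,-3.73,0,0,1.17,-3.73,0,0,1.17,-3.73,0,0,0,0,0,-7,0,0,0,-7,0,0,0,-7,0,0,0,-7]

```text
time: 13.48
ee_pos: [0.55, 0.0453, 0.242]
eef_rot: [0.965, 0.262, 0.001, -0.0]
ft_force: [0.3, 0.1, 0.3]
width: 0.0868
grip_force: 0.0
```

Emit:
arm_command:
  moves: [0,0,0,-7,0,0,0,-7,0,0,0,-7,0,0,0,-7,0,0,0,-6.9,0,0,0,0,0,0,0,0,0,0,0,0]

```text
time: 14.15
ee_pos: [0.5501, 0.0454, 0.2415]
eef_rot: [0.845, 0.535, 0.001, -0.0]
ft_force: [0.3, 0.0, 0.1]
width: 0.0875
grip_force: 0.0
```

```bash
cat > sp.py <<'E'
import sys,cv2
from h import *
# blobs of bright unsaturated top faces in the wrist picture -> spacer pose, tool shift
s=r.read_state(); w=r.camera_info("wrist"); im=r.camera("wrist"); cv2.imwrite(f"pics/{sys.argv[1]}.png",im[:,:,::-1])
m=((im.min(2)>185)).astype(np.uint8)
c,_=cv2.findContours(m,cv2.RETR_EXTERNAL,cv2.CHAIN_APPROX_NONE)
e=R.from_quat(s['eef_rot']).as_matrix();yaw=np.degrees(np.arctan2(e[1,0],e[0,0]))
print("tcp",s['ee_pos'].round(4),"yaw",yaw.round(2),s['time'])
for k in c:
    if cv2.contourArea(k)<300: continue
    g=ground(w,k[:,0,:],.02)[:,:2]
    (x,y),(a,b),t=cv2.minAreaRect((g*1000).astype(np.float32))
    if a<b: t+=90
    t%=180; x/=1000;y/=1000
    d=world2tool([x-s['ee_pos'][0],y-s['ee_pos'][1],0],s)
    print("obj",round(x,4),round(y,4),"size",round(a),round(b),"ang",round(t,1),"turn",round(-(((t-yaw)+90)%180-90),1),"shift",d.round(2),"px",k.mean((0,1)).round())
E
python3 sp.py s1
```

```text
tcp [0.5501 0.0454 0.2415] yaw 64.67 14.15
obj 0.5783 -0.2013 size 40 66 ang 104.2 turn -39.6 shift [-2.109e+01  1.310e+01 -2.000e-02] px [428. 377.]
obj 0.4413 0.0518 size 70 20 ang 75.8 turn -11.1 shift [-4.080e+00 -1.011e+01 -1.000e-02] px [225. 245.]
obj 0.5502 0.0451 size 70 20 ang 64.2 turn 0.4 shift [-0.02  0.02 -0.  ] px [318. 208.]
obj 0.5571 0.2004 size 76 109 ang 173.5 turn 71.1 shift [14.31 -6.    0.02] px [259.  68.]
obj 0.6204 0.194 size 67 13 ang 83.5 turn -18.9 shift [ 1.644e+01 -1.000e-02  2.000e-02] px [317.  35.]
```

Emit:
arm_command:
  moves: [-2.2,0,0,0.4,0,0,3.6,0,0,0,3.6,0,0,0,3.6,0,0,0,3.6,0,0,0,3.6,0,0,0,3.6,0,0,0,1.5,0,0,0,0.7,0,0,0,0,0,0,0,0,0]
  fingers: 60

```text
time: 15.12
ee_pos: [0.5413, 0.0257, 0.0036]
eef_rot: [0.846, 0.533, 0.0, -0.0]
ft_force: [1.0, -0.5, -0.3]
width: 0.0524
grip_force: 0.0
```

Emit:
arm_command:
  moves: [0,0,0,0,0,0,0,0,0,0,0,0,0,0,0,0,0,0,0,0,0,0,0,0,0,0,0,0,0,0,0,0,0,0,0,0,0,0,0,0,0,0,0,0]
  fingers: 0
  squeeze: 25

```text
time: 16.03
ee_pos: [0.5409, 0.0259, 0.0031]
eef_rot: [0.846, 0.534, 0.0, -0.0]
ft_force: [-0.4, -0.1, 4.1]
width: 0.02
grip_force: 25.0
```

Emit:
arm_command:
  moves: [0,0,-2.5,0,0,0,-2.5,0,0,0,0,7,0,0,0,7,0,0,0,7,0,0,0,7,0,0,0,7,0,0,0,7,0,0,0,7,0,0,0,7,0,0,0,6.4,0,0,0,0]

```text
time: 17.03
ee_pos: [0.5405, 0.0258, 0.0526]
eef_rot: [1.0, 0.016, -0.0, -0.0]
ft_force: [0.3, -0.9, -1.0]
width: 0.0195
grip_force: 25.0
```

Emit:
arm_command:
  moves: [-0.97,3.32,0,0,-0.97,3.32,0,0,-0.97,3.32,0,0,-0.97,3.32,0,0,-0.97,3.32,0,0,-0.97,3.32,0,0,0,0,0,0,0,0,0,0,0,0,0,0]

```text
time: 17.78
ee_pos: [0.4901, -0.175, 0.0527]
eef_rot: [1.0, 0.02, -0.0, -0.0]
ft_force: [-0.7, 0.9, -0.9]
width: 0.0198
grip_force: 25.0
```

```bash
python3 look.py w4;  python3 sp.py s2; python3 - <<'E'
from h import *
s=r.read_state();e=R.from_quat(s['eef_rot']).as_matrix()
t=R.from_euler('z',2.04,degrees=True).inv().apply(s['ee_pos']-[.5546,-.1731,0]);print("in bay2",t,s['width'],s['grip_force'])
E
```

```text
17.7833 [ 0.4901 -0.175   0.0527] yaw 2.26 down [-0.     0.001 -1.   ] 0.019792841135248155 [-0.35  0.32  0.7   1.95 -0.26  0.95 -1.06]
tcp [ 0.4903 -0.1743  0.0527] yaw 2.32 17.8333
obj 0.5001 -0.1744 size 78 24 ang 2.2 turn 0.2 shift [ 0.97  0.06 -0.  ] px [318. 252.]
obj 0.6049 -0.2123 size 45 142 ang 92.3 turn -89.9 shift [ 1.13e+01  4.26e+00 -1.00e-02] px [405.  50.]
in bay2 [-0.06415963  0.00133444  0.05269761] 0.019609684270612743 24.9883371591568
```

View pics/w4.png

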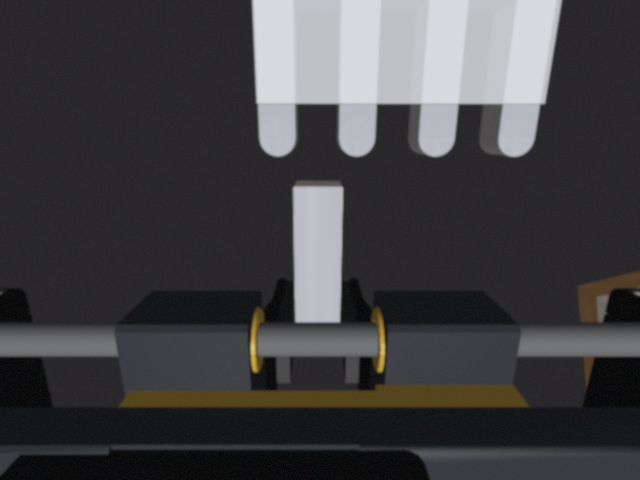

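```bash
python3 - <<'E'
from h import *
import json
w=json.load(open("pics/w4.json")); w={k:np.array(v) for k,v in w.items()}
T=lambda g:R.from_euler('z',2.04,degrees=True).inv().apply(g-np.array([.5546,-.1731,0]))*1000
print(T(ground(w,[(277,157),(357,157),(435,157),(514,157)],.023)).round(1))
print(T(ground(w,[(294,186),(343,186),(294.5,320),(340.5,320)],.0695)).round(1))
E
```

```text
[[   0.1   20.7   23. ]
 [   0.3  -20.1   23. ]
 [   0.4  -59.8   23. ]
 [   0.6 -100.    23. ]]
[[ -8.3   9.3  69.5]
 [ -8.3 -10.1  69.5]
 [-67.    9.9  69.5]
 [-67.  -10.3  69.5]]
```

Emit:
arm_command:
  moves: [0,-0.06,2.4,0,0,0,2.3,0,0,0,0.15,0,0,0,0,0,0.8,0,0,0,0.8,0,0,0,0,0,0,0]

```text
time: 18.47
ee_pos: [0.5086, -0.1735, 0.0052]
eef_rot: [1.0, 0.02, 0.001, -0.0]
ft_force: [0.3, 0.6, -0.6]
width: 0.0198
grip_force: 25.0
```

Emit:
arm_command:
  moves: [0.5,0,0,0,0.5,0,0,0,0.5,0,0,0,0.5,0,0,0,0.5,0,0,0,0.5,0,0,0,0.5,0,0,0,0,0,0,0,0,0,0,0]

```text
time: 19.22
ee_pos: [0.5411, -0.1729, 0.0042]
eef_rot: [1.0, 0.019, -0.0, -0.0]
ft_force: [-0.5, 0.3, -0.7]
width: 0.0198
grip_force: 25.0
```

```bash
python3 sp.py s3
```

```text
tcp [ 0.5411 -0.1729  0.0042] yaw 2.14 19.2167
obj 0.584 -0.2137 size 88 144 ang 92.1 turn -90.0 shift [ 4.14  4.24 -0.  ] px [399. 195.]
```

Emit:
arm_command:
  moves: [0,0,0,0,0,0,0,0,0,0,0,0,0,0,0,0,0,0,0,0,-0.9,0,0,0,-0.9,0,0,0,-0.9,0,0,0,-0.8,0,0,0,0,0,0,0]
  fingers: 45

```text
time: 20.1
ee_pos: [0.5038, -0.1744, 0.0042]
eef_rot: [1.0, 0.018, -0.001, -0.001]
ft_force: [0.6, -0.2, -0.1]
width: 0.0392
grip_force: 0.0
```

Emit:
arm_command:
  moves: [0,0,0,0,0,0,0,0,0,0,0,0,0,0,0,0,0,0,0,0,0,0,0,0,0,0,0,0,0,0,0,0,0,0,0,0,0,0,0,0,0,0,0,0]
  fingers: 0

```text
time: 21.02
ee_pos: [0.506, -0.1742, 0.0044]
eef_rot: [1.0, 0.019, -0.0, -0.0]
ft_force: [-0.1, -1.1, 0.9]
width: 0.0008
grip_force: 0.0
```

Emit:
arm_command:
  moves: [0.7,0,0,0,0.5,0,0,0,0.4,0,0,0,0.4,0,0,0,0.4,0,0,0,0.4,0,0,0,0.4,0,0,0,0.3,0,0,0,0,0,0,0,0,0,0,0]

```text
time: 21.85
ee_pos: [0.5411, -0.1729, 0.0043]
eef_rot: [1.0, 0.019, -0.0, -0.0]
ft_force: [-0.5, 0.7, 0.1]
width: 0.0004
grip_force: 0.0
```

Emit:
arm_command:
  moves: [0.2,0,0,0,0.2,0,0,0,0.1,0,0,0,0,0,0,0,0,0,0,0]

```text
time: 22.27
ee_pos: [0.5457, -0.1727, 0.0043]
eef_rot: [1.0, 0.019, -0.0, -0.0]
ft_force: [-1.9, 1.0, 1.1]
width: 0.0009
grip_force: 1.0
```

Emit:
arm_command:
  moves: [0.1,0,0,0,0.1,0,0,0,0,0,0,0,0,0,0,0]

```text
time: 22.6
ee_pos: [0.5458, -0.1727, 0.004]
eef_rot: [1.0, 0.018, -0.002, -0.001]
ft_force: [-10.1, 0.4, 7.5]
width: 0.0006
grip_force: 5.3
```

Emit:
arm_command:
  moves: [-1.5,0,0,0,-3,0,0,0,-3,0,-3.5,0,0,0,-4,0,0,0,-4,0,0,0,-4,0,0,0,-4,0,0,0,0,0,0,0,0,0]
  fingers: 60

```text
time: 23.35
ee_pos: [0.4775, -0.1756, 0.1984]
eef_rot: [1.0, 0.019, 0.003, -0.0]
ft_force: [0.7, 0.4, -0.2]
width: 0.0492
grip_force: 0.0
```

```bash
python3 look.py w5; python3 sp.py s5; python3 - <<'E'
import cv2
im=cv2.imread("pics/w5.png")
cv2.imwrite("pics/w5c.png",cv2.resize(im[0:180,200:440],(800,600),interpolation=cv2.INTER_CUBIC))
E
```

```text
23.35 [ 0.4775 -0.1756  0.1984] yaw 2.14 down [ 0.005  0.001 -1.   ] 0.049182162659798204 [-0.46  0.08  0.77  1.84 -0.06  1.24 -1.2 ]
tcp [ 0.4765 -0.1752  0.1966] yaw 2.15 23.4
obj 0.4412 0.0512 size 69 19 ang 75.8 turn -73.6 shift [-2.680e+00 -2.276e+01  2.000e-02] px [ 81. 246.]
obj 0.4478 -0.3881 size 85 64 ang 17.7 turn -15.6 shift [-3.67 21.17 -0.03] px [537. 251.]
obj 0.5929 -0.212 size 72 141 ang 92.1 turn -89.9 shift [11.49  4.12  0.02] px [361.  89.]
```

View pics/w5c.png

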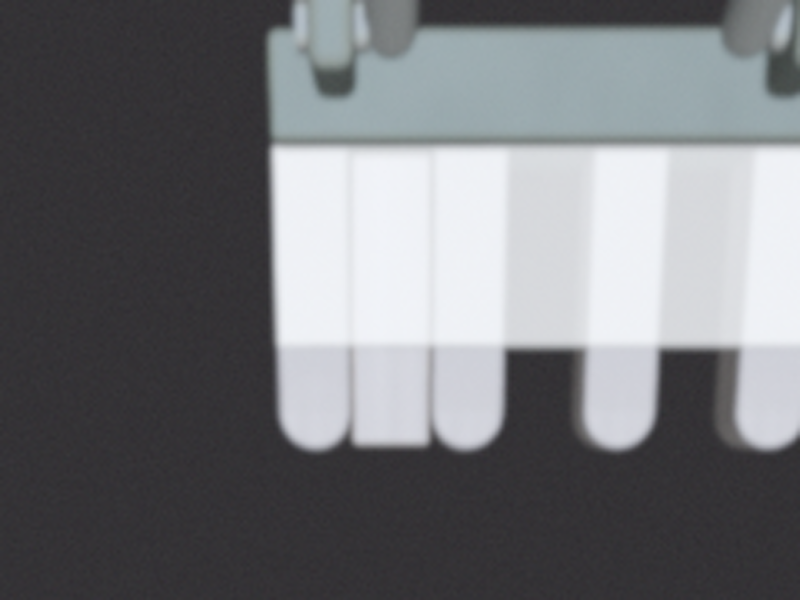

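Emit:
arm_command:
  moves: [-0.45,-3.79,-0.7,0,-0.45,-3.79,-0.7,0,-0.45,-3.79,-0.7,0,-0.45,-3.79,-0.7,0,-0.45,-3.79,-0.7,0,-0.45,-3.79,-0.7,0,0,0,0,-7,0,0,0,-7,0,0,0,-7,0,0,0,-7,0,0,0,-7,0,0,0,-7]

```text
time: 24.45
ee_pos: [0.4399, 0.0507, 0.2365]
eef_rot: [0.926, 0.378, -0.001, -0.0]
ft_force: [1.0, -0.0, -0.3]
width: 0.052
grip_force: 0.0
```

Emit:
arm_command:
  moves: [0,0,0,-7,0,0,0,-7,0,0,0,-7,0,0,0,-7,0,0,0,-3.6,0,0,0,0,0,0,0,0,0,0,0,0]

```text
time: 25.12
ee_pos: [0.4402, 0.0508, 0.2374]
eef_rot: [0.79, 0.613, -0.001, -0.0]
ft_force: [0.2, -0.5, 1.3]
width: 0.052
grip_force: 0.0
```

```bash
python3 sp.py s6
```

```text
tcp [0.4402 0.0508 0.2374] yaw 75.59 25.1167
obj 0.0987 0.0594 size 112 48 ang 90.0 turn -14.4 shift [ -7.67 -33.29   0.05] px [ 22. 276.]
obj 0.4413 0.0518 size 69 20 ang 75.2 turn 0.4 shift [ 0.13  0.08 -0.  ] px [318. 208.]
obj 0.6292 0.1805 size 41 13 ang 82.9 turn -7.3 shift [17.26 15.07 -0.03] px [482.  23.]
obj 0.5541 0.1945 size 64 109 ang 173.2 turn 82.4 shift [16.75  7.45 -0.02] px [401.  38.]
```

Emit:
arm_command:
  moves: [-2.07,0.08,0,0.4,0,0,3.6,0,0,0,3.6,0,0,0,3.6,0,0,0,3.6,0,0,0,3.6,0,0,0,3.6,0,0,0,1.3,0,0,0,0.5,0,0,0,0,0,0,0,0,0]

```text
time: 26.08
ee_pos: [0.4368, 0.0305, 0.005]
eef_rot: [0.792, 0.611, 0.0, -0.0]
ft_force: [0.2, 0.3, 0.2]
width: 0.0522
grip_force: 0.0
```

Emit:
arm_command:
  moves: [0,0,0,0,0,0,0,0,0,0,0,0,0,0,0,0,0,0,0,0,0,0,0,0,0,0,0,0,0,0,0,0,0,0,0,0,0,0,0,0,0,0,0,0]
  fingers: 0
  squeeze: 25

```text
time: 27.0
ee_pos: [0.4362, 0.0308, 0.0043]
eef_rot: [0.792, 0.611, 0.0, -0.0]
ft_force: [-1.0, 0.0, 5.6]
width: 0.0198
grip_force: 25.0
```

Emit:
arm_command:
  moves: [0,0,-2.5,0,0,0,-2.5,0,0,0,0,7,0,0,0,7,0,0,0,7,0,0,0,7,0,0,0,7,0,0,0,7,0,0,0,7,0,0,0,7,0,0,0,7,0,0,0,7]

```text
time: 28.0
ee_pos: [0.4359, 0.0306, 0.0539]
eef_rot: [0.999, 0.043, -0.0, -0.0]
ft_force: [1.0, 0.8, -0.4]
width: 0.0197
grip_force: 25.0
```

Emit:
arm_command:
  moves: [0,0,0,3.1,0.66,3.51,0,0,0.66,3.51,0,0,0.66,3.51,0,0,0.66,3.51,0,0,0.66,3.51,0,0,0.66,3.51,0,0,0.66,3.51,0,0,0,0,0,0,0,0,0,0,0,0,0,0]

```text
time: 28.92
ee_pos: [0.4915, -0.2128, 0.0535]
eef_rot: [1.0, 0.019, -0.001, -0.0]
ft_force: [0.2, 1.5, -0.6]
width: 0.0199
grip_force: 25.0
```

```bash
python3 sp.py s7; python3 - <<'E'
import cv2
from h import *
s=r.read_state();w=r.camera_info("wrist");im=r.camera("wrist").min(2)
T=lambda g:R.from_euler('z',2.04,degrees=True).inv().apply(g-np.array([.5561,-.2131,0]))*1000
print("tcp",T(s['ee_pos'][None]).round(1),s['width'])
def edges(row,z,t):
    v=cv2.GaussianBlur(im,(1,3),0)[row].astype(int); e=np.flatnonzero(np.diff((v>t).astype(int)))
    e=[k+.5 for k in e if 200<k<560]; print(row,e,T(ground(w,[(k,row) for k in e],z))[:,:2].round(1).tolist())
for row in(125,135): edges(row,.023,110)
for row in(215,250): edges(row,.0695,110)
E
```

```text
tcp [ 0.4915 -0.2128  0.0535] yaw 2.21 28.9167
obj 0.4272 -0.3721 size 37 17 ang 17.7 turn -15.5 shift [-7.04 15.66 -0.  ] px [566. 379.]
obj 0.4729 -0.3667 size 15 34 ang 106.9 turn 75.4 shift [-2.45e+00  1.53e+01 -1.00e-02] px [578. 310.]
obj 0.5012 -0.2126 size 77 24 ang 2.5 turn -0.2 shift [ 0.97  0.02 -0.  ] px [317. 253.]
obj 0.5932 -0.2112 size 68 142 ang 92.1 turn -89.9 shift [ 1.017e+01  2.300e-01 -1.000e-02] px [308.  62.]
tcp [[-64.4   3.4  53.6]] 0.019860172982910457
125 [np.float64(221.5), np.float64(223.5), np.float64(301.5), np.float64(343.5), np.float64(381.5), np.float64(424.5), np.float64(461.5)] [[15.8, 51.1], [15.8, 50.1], [15.9, 11.1], [16.0, -9.9], [16.1, -28.9], [16.2, -50.4], [16.2, -68.9]]
135 [np.float64(222.5), np.float64(224.5), np.float64(301.5), np.float64(343.5), np.float64(381.5), np.float64(423.5), np.float64(460.5)] [[11.0, 50.9], [11.0, 49.9], [11.1, 11.1], [11.2, -10.0], [11.3, -29.2], [11.4, -50.3], [11.4, -68.9]]
215 [np.float64(291.5), np.float64(341.5)] [[-20.0, 13.4], [-19.9, -6.9]]
250 [np.float64(292.5), np.float64(341.5)] [[-34.9, 13.3], [-34.8, -7.2]]
```

Emit:
arm_command:
  moves: [0,0.26,2.4,0,0,0,2.3,0,0,0,0.1,0,0,0,0,0,0.8,0,0,0,0.8,0,0,0,0,0,0,0,0,0,0,0]

```text
time: 29.68
ee_pos: [0.5089, -0.2147, 0.0065]
eef_rot: [1.0, 0.02, 0.0, -0.0]
ft_force: [-0.1, -0.6, -1.8]
width: 0.0196
grip_force: 25.0
```

Emit:
arm_command:
  moves: [0.5,0,0,0,0.5,0,0,0,0.5,0,0,0,0.5,0,0,0,0.5,0,0,0,0.5,0,0,0,0.5,0,0,0,0,0,0,0,0,0,0,0]

```text
time: 30.43
ee_pos: [0.543, -0.2137, 0.0059]
eef_rot: [1.0, 0.02, -0.0, -0.0]
ft_force: [0.8, 0.4, -1.1]
width: 0.0199
grip_force: 25.0
```

Emit:
arm_command:
  moves: [0,0,0.12,0,0,0,0,0,0,0,0,0,0,0,0,0,0,0,0,0,-0.9,0,0,0,-0.9,0,0,0,-0.9,0,0,0,-0.9,0,0,0,0,0,0,0]
  fingers: 45

```text
time: 31.27
ee_pos: [0.5045, -0.2154, 0.0047]
eef_rot: [1.0, 0.019, -0.001, -0.001]
ft_force: [-0.2, 0.2, 0.5]
width: 0.0392
grip_force: 0.0
```

Emit:
arm_command:
  moves: [0,0,0,0,0,0,0,0,0,0,0,0,0,0,0,0,0,0,0,0,0,0,0,0,0,0,0,0,0,0,0,0,0,0,0,0,0,0,0,0,0,0,0,0]
  fingers: 0

```text
time: 32.18
ee_pos: [0.507, -0.215, 0.0048]
eef_rot: [1.0, 0.019, -0.0, -0.0]
ft_force: [-0.2, -1.0, 0.7]
width: 0.0004
grip_force: 0.0
```

Emit:
arm_command:
  moves: [0.7,0,0,0,0.5,0,0,0,0.4,0,0,0,0.4,0,0,0,0.4,0,0,0,0.4,0,0,0,0.4,0,0,0,0.3,0,0,0,0,0,0,0,0,0,0,0]

```text
time: 33.02
ee_pos: [0.5421, -0.2138, 0.0048]
eef_rot: [1.0, 0.02, -0.0, -0.0]
ft_force: [0.2, 0.5, 0.1]
width: 0.0002
grip_force: 0.0
```

Emit:
arm_command:
  moves: [0.2,0,0,0,0.2,0,0,0,0.1,0,0,0,0,0,0,0,0,0,0,0]

```text
time: 33.43
ee_pos: [0.547, -0.2135, 0.0048]
eef_rot: [1.0, 0.019, -0.0, -0.0]
ft_force: [-0.2, 0.0, 0.3]
width: 0.0006
grip_force: 0.0
```

Emit:
arm_command:
  moves: [0.1,0,0,0,0.1,0,0,0,0,0,0,0,0,0,0,0]

```text
time: 33.77
ee_pos: [0.5473, -0.2136, 0.0045]
eef_rot: [1.0, 0.019, -0.002, -0.001]
ft_force: [-7.6, 1.5, 5.6]
width: 0.0005
grip_force: 3.6
```

Emit:
arm_command:
  moves: [-1.5,0,0,0,-3,0,0,0,-3,0,-3.5,0,0,0,-4,0,0,0,-4,0,0,0,-4,0,0,0,-4,0,0,0,0,0,0,0,0,0]
  fingers: 70

```text
time: 34.52
ee_pos: [0.4783, -0.2166, 0.1986]
eef_rot: [1.0, 0.02, 0.002, -0.0]
ft_force: [0.1, -0.4, -1.1]
width: 0.0525
grip_force: 0.0
```

```bash
cat > bays.py <<'E'
import cv2
from h import *
s=r.read_state();w=r.camera_info("wrist");im=r.camera("wrist").min(2);print(s['ee_pos'],s['time'])
for b,Y in((1,.0006),(2,.0406)):
  for x0 in(-.004,.004):   # a strip along each bay's centre line at z=.02, sampled along x
    pass
  xs=np.arange(-12,24,.5)/1000
  P=pose([.5561,-.2131,.0356],np.array([[x,Y,.02] for x in xs]))
  u=proj(w,P).round().astype(int); v=im[u[:,1],u[:,0]]
  print("bay",b,"end at mm",[xs[k]*1000 for k in np.flatnonzero(np.diff((v>110).astype(int)))],v[::6])
E
python3 bays.py
```

```text
[ 0.47827349 -0.21658021  0.19858946] 34.5167
bay 1 end at mm [np.float64(0.5)] [ 49  52  51  51  89 207 212 212 213 213 214 214]
bay 2 end at mm [] [212 213 212 212 213 212 212 213 213 214 213 214]
```

```bash
python3 look.py w6; python3 - <<'E'
import cv2
im=cv2.imread("pics/w6.png")
cv2.imwrite("pics/w6c.png",im[0:300,100:540])
E
```

```text
34.5667 [ 0.4774 -0.2161  0.1969] yaw 2.26 down [ 0.002  0.001 -1.   ] 0.05574744704373677 [-0.51  0.16  0.95  1.8  -0.14  1.25 -1.06]
```

View pics/w6c.png

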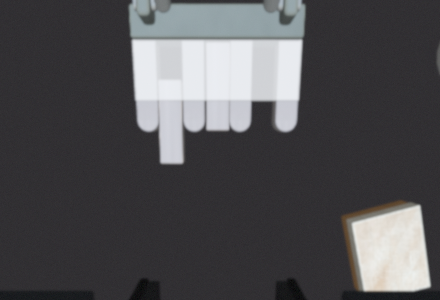

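Emit:
arm_command:
  moves: [1.2,-2.05,0,0.1,1.2,-2.03,0,0,0,0,0,0,0,0,0,0,0,0,3.5,0,0,0,3.5,0,0,0,3.5,0,0,0,3.5,0,0,0,3.5,0,0,0,1.7,0,0,0,0,0,0,0,0,0]
  fingers: 0

```text
time: 35.62
ee_pos: [0.4974, -0.1761, 0.0031]
eef_rot: [1.0, 0.017, -0.002, 0.0]
ft_force: [-0.1, 0.2, 0.4]
width: 0.0007
grip_force: 0.0
```

Emit:
arm_command:
  moves: [0.4,-0.15,-0.15,0,0.5,0,0,0,0.5,0,0,0,0.5,0,0,0,0.5,0,0,0,0.5,0,0,0,0.5,0,0,0,0.4,0,0,0,0.4,0,0,0,0.3,0,0,0,0,0,0,0,0,0,0,0]

```text
time: 36.62
ee_pos: [0.5444, -0.1713, 0.0059]
eef_rot: [1.0, 0.019, -0.0, -0.0]
ft_force: [0.5, -0.3, 0.3]
width: 0.0004
grip_force: 0.0
```

Emit:
arm_command:
  moves: [0.1,0,0,0,0.1,0,0,0,0,0,0,0,0,0,0,0]

```text
time: 36.95
ee_pos: [0.5457, -0.1713, 0.0058]
eef_rot: [1.0, 0.019, -0.001, -0.0]
ft_force: [-3.0, -0.3, 1.5]
width: 0.0002
grip_force: 1.7
```

Contact is at the same place as before. One more nudge, then retreat and check.

Emit:
arm_command:
  moves: [0.1,0,0,0,0,0,0,0,0,0,0,0]

```text
time: 37.2
ee_pos: [0.5457, -0.1713, 0.0057]
eef_rot: [1.0, 0.018, -0.001, -0.001]
ft_force: [-7.8, -0.1, 5.5]
width: 0.0007
grip_force: 4.0
```

Emit:
arm_command:
  moves: [-1.5,0,0,0,-3,0,0,0,-3,0,-3.5,0,0,0,-4,0,0,0,-4,0,0,0,-4,0,0,0,-4,0,0,0,0,0,0,0,0,0]
  fingers: 70

```text
time: 37.95
ee_pos: [0.4769, -0.174, 0.1998]
eef_rot: [1.0, 0.019, 0.003, -0.001]
ft_force: [-0.8, -0.0, -0.9]
width: 0.0526
grip_force: 0.0
```

```bash
python3 bays.py
```

```text
[ 0.4768866  -0.17404484  0.19980816] 37.95
bay 1 end at mm [np.float64(0.5)] [ 55  54  52  52 108 215 219 220 220 220 220 220]
bay 2 end at mm [np.float64(0.5)] [ 56  52  55  51 109 214 218 218 218 218 218 218]
```

Emit:
arm_command:
  moves: [0,-3.9,-0.4,0,0,-3.9,-0.4,0,0,-3.9,-0.4,0,0,-3.9,-0.4,0,0,-3.9,-0.4,0,0,-3.9,-0.4,0,0,-3.9,-0.4,0,0,-3.9,-0.4,0,0,-3.9,-0.4,0,0,-3.9,-0.4,0,0,-3.9,-0.4,0,0,-3.9,-0.4,0]
  fingers: 100

```text
time: 39.0
ee_pos: [0.4568, 0.2953, 0.2441]
eef_rot: [1.0, 0.019, -0.001, 0.0]
ft_force: [-0.1, -0.2, 0.7]
width: 0.087
grip_force: 0.0
```

Emit:
arm_command:
  moves: [0,-3.9,0,0,0,-3.9,0,0,0,0,0,-6,0,0,0,-6,0,0,0,-6,0,0,0,0,0,0,0,0,0,0,0,0]

```text
time: 39.67
ee_pos: [0.4548, 0.3712, 0.2449]
eef_rot: [0.985, 0.173, -0.001, 0.0]
ft_force: [-0.3, 1.0, 0.8]
width: 0.0871
grip_force: 0.0
```

```bash
python3 look.py w7; python3 - <<'E'
import cv2,numpy as np
im=cv2.imread("pics/w7.png")
# print coarse min-channel maps to see object without spending a view
g=im.min(2)[140:290:6,240:420:6]
print("\n".join(" ".join("%3d"%v for v in row) for row in g))
E
```

```text
39.6667 [0.4548 0.3712 0.2449] yaw 19.91 down [-0.001 -0.    -1.   ] 0.08714342196631535 [-1.13  0.24  0.44  1.55 -0.11  1.37 -1.9 ]
 83  81  81  82  82  79  80  82  81  77  81  82  80  80  81  80  80  82  82  82  83  80  81  79  81  82  83  81  81  81
 81  81  79  80  79  83  82  82  81  79  80  79  81  81  81  82  81  82  81  81  81  81  81  82  82  82  81  81  80  82
 78  82  81  80  81  82  81  80  81  82  82  81  81  82  82  82  81  81  81  81  81  80  80  81  81  80  80  80  80  81
 82  80  82  82  80  82  82  81  80  81  79  82  81  82  82  81  81  81  81  82  81  79  80  79  82  81  81  82  80  81
 80  80  83  83  80  82  80  79  82  80  81  81  80  79  81  81  81  81  81  82  81  82  81  81  81  80  82  81  80  82
 79  81  82  82  83  80  81  82  82  81  82  81  82  82  81  80  79  80  81  81  80  81  80  80  81  81  80  80  80  81
 82  82  79  82  80  81  82  81  81  81  81  80  79  79  78  87  99  80  81  82  80  80  80  81  82  82  79  81  81  79
 82  82  82  81  80  81  81  82  84 146 167 189 205 217 226 231 151  81  82  82  81  82  82  81  82  82  83  80  82  80
 83  81
[... 1332 characters left out ...]
  82  79  81  79  80  82  81  82  82  80  81  79  80  81  82  82  82  79  81  79  81  80  81  82  80
 80  80  82  80  81  81  81  80  82  81  80  80  81  80  81  81  81  82  79  79  82  79  81  80  79  81  81  80  80  81
 82  81  81  82  81  82  80  82  81  81  80  81  80  82  80  84  83  81  81  81  83  80  80  82  82  81  84  81  82  80
 81  79  82  81  81  82  82  81  81  80  80  81  80  83  82  81  83  81  81  81  81  81  82  82  81  82  81  80  81  81
 80  81  81  82  79  82  81  82  80  81  81  80  80  81  82  81  81  82  80  81  82  81  81  80  81  82  81  79  80  81
 81  79  81  83  82  81  82  81  80  81  82  82  80  81  81  83  79  81  80  80  80  81  79  81  80  80  81  81  75  41
```

```bash
sed -i 's/ground(w,k\[:,0,:\],.02)/ground(w,k[:,0,:],float(sys.argv[2]) if len(sys.argv)>2 else .02)/; s/im.min(2)>185/im.min(2)>(225 if len(sys.argv)>2 else 185)/' sp.py; python3 sp.py s8 .042
```

```text
tcp [0.4548 0.3713 0.2452] yaw 19.95 39.7167
obj 0.4557 0.3719 size 58 32 ang 22.4 turn -2.4 shift [ 0.1  -0.03 -0.  ] px [317. 211.]
obj 0.5545 0.2173 size 70 102 ang 173.5 turn 26.5 shift [ 4.110e+00  1.788e+01 -1.000e-02] px [494. 163.]
obj 0.6203 0.1912 size 76 11 ang 83.7 turn -63.8 shift [ 9.410e+00  2.257e+01 -1.000e-02] px [557. 113.]
```

Emit:
arm_command:
  moves: [0.1,0,0,-1.6,0,0,3.6,0,0,0,3.6,0,0,0,3.6,0,0,0,3.6,0,0,0,3.6,0,0,0,3,0,0,0,1.3,0,0,0,0.5,0,0,0,0,0,0,0,0,0]

```text
time: 40.68
ee_pos: [0.4568, 0.3728, 0.0195]
eef_rot: [0.982, 0.188, 0.001, -0.001]
ft_force: [0.4, 0.6, 0.1]
width: 0.0867
grip_force: 0.0
```

Emit:
arm_command:
  moves: [0,0,0,0,0,0,0,0,0,0,0,0,0,0,0,0,0,0,0,0,0,0,0,0,0,0,0,0,0,0,0,0,0,0,0,0,0,0,0,0,0,0,0,0,0,0,0,0]
  fingers: 0
  squeeze: 50

```text
time: 41.68
ee_pos: [0.4558, 0.372, 0.0178]
eef_rot: [0.982, 0.189, -0.0, -0.0]
ft_force: [0.2, 0.2, 0.5]
width: 0.0336
grip_force: 50.0
```

Emit:
arm_command:
  moves: [0,0,-3,0,0,0,-3,0,0,0,0,7,0,0,0,7,0,0,0,7,0,0,0,7,1.37,3.13,0,0,1.37,3.13,0,0,1.37,3.13,0,0,1.37,3.13,0,0,1.37,3.13,0,0,0,0,0,0]

```text
time: 42.68
ee_pos: [0.5088, 0.2006, 0.0778]
eef_rot: [0.998, -0.059, 0.0, 0.001]
ft_force: [0.7, -1.4, -2.4]
width: 0.0336
grip_force: 50.0
```

Emit:
arm_command:
  moves: [0,0,0,0,0,0,0,0]

```text
time: 42.85
ee_pos: [0.5065, 0.2092, 0.0775]
eef_rot: [0.998, -0.055, -0.0, -0.0]
ft_force: [1.1, 0.4, -2.9]
width: 0.0333
grip_force: 50.0
```

```bash
python3 look.py w8; python3 - <<'E'
import cv2
im=cv2.imread("pics/w8.png")
cv2.imwrite("pics/w8c.png",cv2.resize(im[60:330,140:500],(800,600),interpolation=cv2.INTER_CUBIC))
E
```

```text
42.85 [0.5065 0.2092 0.0775] yaw -6.28 down [-0.001  0.001 -1.   ] 0.033311444925033275 [-0.96  0.33  0.57  1.86 -0.21  1.02 -1.98]
```

View pics/w8c.png

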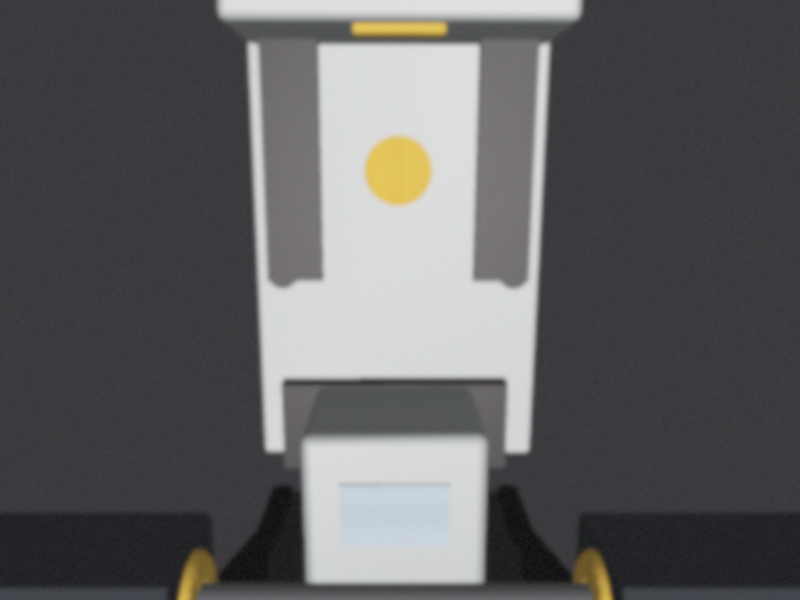

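```bash
python3 - <<'E'
from h import *
import json
w=json.load(open("pics/w8.json")); w={k:np.array(v) for k,v in w.items()}
D=lambda l:[(140+x/2.2222,60+y/2.2222) for x,y in l]
p0=[.5515,.2030,np.radians(-6.2)]
Q=np.array([[30,0,15],[0,20,23.5],[0,-20,23.5],[61,20,23.5],[61,-20,23.5],[-50,39,12],[-50,-39,12]])/1000.
u=D([(398,170),(322,279),(474,279),(318,42),(480,42),(265,453),(530,453)])
p,e=fit([(w,Q,u)],p0);print("shoe",p.round(4),np.degrees(p[2]).round(2),e)
T=lambda g:R.from_euler('z',-p[2]).apply(g-np.array([p[0],p[1],0]))*1000
print("tcp",T(np.array([[.5065,.2092,.0775]])).round(1))
print("foot front",T(ground(w,D([(284,382),(505,382)]),.0657)).round(1))
print("body top",T(ground(w,D([(303,436),(486,436),(306,583),(484,583)]),.1017)).round(1))
print("lips",T(ground(w,u[1:5],.0235)).round(1),"plunger",T(ground(w,u[:1],.015)).round(1),"porch",T(ground(w,u[5:],.012)).round(1))
E
```

```text
shoe [ 0.5505  0.2028 -0.1115] -6.39 [0.1 0.4 0.3 4.4 0.2 4.5 0.5 1.3 0.3 1.2 0.2 0.4 0.2 0.2]
tcp [[-44.4   1.5  77.5]]
foot front [[-14.4  25.2  65.7]
 [-14.3 -23.4  65.7]]
body top [[-14.9  17.2 101.7]
 [-14.8 -15.4 101.7]
 [-44.   17.5 101.7]
 [-43.9 -16.  101.7]]
lips [[  2.6  20.1  23.5]
 [  2.6 -20.   23.5]
 [ 60.3  19.7  23.5]
 [ 60.4 -19.8  23.5]] plunger [[30.2  0.1 15. ]] porch [[-50.3  39.1  12. ]
 [-50.2 -39.2  12. ]]
```

Emit:
arm_command:
  moves: [1.0,0.09,1.5,0,0,0,1.5,0,0,0,1.2,0,0,0,0.3,0,0,0,0,0,0,0,0,0]

```text
time: 43.4
ee_pos: [0.5165, 0.2075, 0.033]
eef_rot: [0.999, -0.054, -0.0, -0.0]
ft_force: [-0.1, 0.4, -3.4]
width: 0.0337
grip_force: 50.0
```

```bash
cat > b.py <<'E'
from h import *
s=r.read_state();T=lambda g:R.from_euler('z',.1115).apply(g-np.array([.5505,.2028,0]))*1000
e=R.from_quat(s['eef_rot']).as_matrix()
print("shoe-frame tcp mm",T(s['ee_pos'][None]).round(1),"yaw",np.degrees(np.arctan2(e[1,0],e[0,0])).round(2),s['width'],s['grip_force'],s['ft_force'].round(1))
E
python3 b.py
```

```text
shoe-frame tcp mm [[-34.3   0.9  33. ]] yaw -6.22 0.033652644452943664 49.986647609621286 [-0.1  0.4 -3.4]
```

Emit:
arm_command:
  moves: [0,0.02,0.25,0.1,0,0,0,0,0.4,0,0,0,0.4,0,0,0,0.4,0,0,0,0.4,0,0,0,0,0,0,0]

```text
time: 43.98
ee_pos: [0.5336, 0.2047, 0.0304]
eef_rot: [0.998, -0.056, 0.0, -0.0]
ft_force: [0.1, 0.5, -3.4]
width: 0.0333
grip_force: 50.0
```

```bash
python3 b.py
```

```text
shoe-frame tcp mm [[-17.    0.   30.4]] yaw -6.4 0.03332907439491533 49.98655431903899 [ 0.1  0.5 -3.4]
```

Emit:
arm_command:
  moves: [0.5,0,0,0,0.5,0,0,0,0.5,0,0,0,0.4,0,0,0,0.4,0,0,0,0.4,0,0,0,0,0,0,0,0,0,0,0]

```text
time: 44.65
ee_pos: [0.561, 0.2019, 0.0309]
eef_rot: [0.998, -0.056, 0.001, -0.0]
ft_force: [2.1, -0.1, 2.0]
width: 0.0338
grip_force: 50.0
```

```bash
python3 b.py
```

```text
shoe-frame tcp mm [[10.5  0.3 30.9]] yaw -6.4 0.033838837932856615 49.98701775446534 [ 2.1 -0.1  2. ]
```

Emit:
arm_command:
  moves: [0.4,0,0,0,0.4,0,0,0,0.4,0,0,0,0.4,0,0,0,0.3,0,0,0,0,0,0,0,0,0,0,0,0,0,0,0]

```text
time: 45.32
ee_pos: [0.5784, 0.1996, 0.0301]
eef_rot: [0.998, -0.056, 0.0, -0.0]
ft_force: [1.0, -0.4, -1.7]
width: 0.0337
grip_force: 50.0
```

```bash
python3 b.py
```

```text
shoe-frame tcp mm [[28.1 -0.1 30.1]] yaw -6.38 0.03367301959525945 49.98651352711022 [ 1.  -0.4 -1.7]
```

Emit:
arm_command:
  moves: [0.1,0,0,0,0.1,0,0,0,0.1,0,0,0,0,0,0,0,0,0,0,0]

```text
time: 45.73
ee_pos: [0.5811, 0.1996, 0.0301]
eef_rot: [0.998, -0.056, -0.0, -0.0]
ft_force: [0.0, -0.3, -3.2]
width: 0.0336
grip_force: 50.0
```

```bash
python3 b.py
```

```text
shoe-frame tcp mm [[30.8  0.2 30.1]] yaw -6.37 0.03363480300835237 49.98677523806691 [ 0.  -0.3 -3.2]
```

Emit:
arm_command:
  moves: [0.1,0,0,0,0,0,0,0,0.1,0,0,0,0,0,0,0]

```text
time: 46.07
ee_pos: [0.5818, 0.1996, 0.0299]
eef_rot: [0.998, -0.055, -0.002, -0.0]
ft_force: [-7.4, 0.9, 0.9]
width: 0.0339
grip_force: 50.0
```

```bash
python3 b.py
```

```text
shoe-frame tcp mm [[31.5  0.4 29.9]] yaw -6.35 0.03393435436216045 49.9840715713799 [-7.4  0.9  0.9]
```

Emit:
arm_command:
  moves: [-0.15,0,0,0,0,0,0,0,0,0,0,0,0,0,0,0,0,0,0,0,0,0,0,0,0,0,0,0,0,0,0,0]
  fingers: 75

```text
time: 46.73
ee_pos: [0.5818, 0.1996, 0.0303]
eef_rot: [0.998, -0.056, -0.0, -0.0]
ft_force: [0.5, 0.4, 0.1]
width: 0.0649
grip_force: 0.0
```

Emit:
arm_command:
  moves: [0,0,-2,0,0,0,-4,0,0,0,-4,0,0,0,-4,0,0,0,-4,0,-4,0,0,0,-4,0,0,0,0,0,0,0,0,0,0,0,0,0,0,0]

```text
time: 47.57
ee_pos: [0.5025, 0.2085, 0.2107]
eef_rot: [0.998, -0.055, 0.0, -0.001]
ft_force: [0.2, -0.3, -0.4]
width: 0.0653
grip_force: 0.0
```

```bash
python3 sp.py s9 .054; cp pics/s9.png pics/f.png; python3 - <<'E'
from h import *
import cv2
s=r.read_state();w=r.camera_info("wrist");im=r.camera("wrist").min(2)
p=[.5505,.2028,-.1115]
# battery top at z .054: expected near edge x=0..1, far 60..61 and y +-17; scan lines
for name,L in(("x@y=10",[[x,.010,.054] for x in np.arange(-15,30,.5)/1000]),("y@x=15",[[.015,y,.054] for y in np.arange(-26,26,.5)/1000])):
    P=pose(p,np.array(L));u=proj(w,P).round().astype(int);v=im[u[:,1],u[:,0]].astype(int);k=1 if name[0]=='y' else 0
    j=np.argsort(-abs(np.diff(v)))[:6];print(name,[(round(L[i][k]*1000,1),int(np.diff(v)[i])) for i in sorted(j)])
# prop and spacers from the fixed cameras
E
```

```text
tcp [0.5025 0.2085 0.2107] yaw -6.34 47.5667
obj 0.5604 0.2016 size 68 100 ang 173.5 turn 0.1 shift [5.83 0.05 0.  ] px [317. 148.]
obj 0.6177 0.1951 size 75 11 ang 83.6 turn -89.9 shift [11.6   0.05  0.  ] px [318.  82.]
x@y=10 [(np.float64(-15.0), 0), (np.float64(-13.0), 0), (np.float64(0.0), -7), (np.float64(1.0), -12), (np.float64(1.5), 6), (np.float64(2.5), 13)]
y@x=15 [(np.float64(-18.5), 26), (np.float64(-17.5), 28), (np.float64(-17.0), 29), (np.float64(15.0), -28), (np.float64(16.0), -25), (np.float64(17.0), -24)]
```

```bash
python3 - <<'E'
from h import *
import cv2
p=[.5561,-.2131,.0356]
for n in("side","scene"):
    w=r.camera_info(n);im=r.camera(n);cv2.imwrite(f"pics/end_{n}.png",im[:,:,::-1])
    f=lambda L:[int(im[b,a].min()) for a,b in proj(w,pose(p,np.array(L))).round().astype(int)]
    for Y in(0,.04): print(n,"bay",Y,f([[x,Y,.018] for x in np.arange(-.04,.0241,.004)]))
    for Y in(-.04,.04): print(n,"prop leg",f([[.09-d*np.cos(1.92),Y,.05+d*np.sin(1.92)] for d in np.arange(.04,.17,.01)]))
E
```

```text
side bay 0 [35, 30, 36, 37, 34, 34, 37, 39, 71, 86, 110, 171, 179, 180, 180, 180, 180]
side bay 0.04 [36, 37, 33, 35, 32, 34, 36, 65, 90, 89, 103, 169, 180, 180, 179, 180, 180]
side prop leg [113, 115, 110, 113, 114, 113, 111, 113, 112, 114, 144, 29, 32]
side prop leg [113, 116, 115, 113, 113, 114, 114, 115, 115, 111, 154, 31, 31]
scene bay 0 [62, 62, 63, 63, 62, 63, 60, 60, 61, 53, 93, 201, 208, 206, 227, 189, 83]
scene bay 0.04 [59, 59, 57, 60, 60, 60, 60, 60, 57, 55, 118, 202, 205, 204, 228, 233, 232]
scene prop leg [93, 91, 91, 92, 92, 92, 92, 94, 94, 92, 179, 60, 61]
scene prop leg [94, 94, 96, 94, 94, 95, 95, 96, 95, 95, 172, 119, 238]
```

The checks agree: both spacers end flush at the tips, the prop is at 1.92 rad and the battery is home against its stop. Handing in.

```bash
python3 -c "
from bench import r
print(r.close_job())"
```

```text
the job is handed in; nothing more can be done
None
```

I handed the job in after about 48 s of robot time: the prop leans on its stop, both aluminium spacers (only two were present) are home in the middle and +40 mm bays, and the battery is fully in the shoe. The camera checks agreed beforehand except for the detent, which I judged only from the battery's position, and `close_job()` gave no verdict.

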